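# Top the snowball pyramid and hold the cake box open

### The arm

A 7-joint arm with a two-finger parallel gripper is mounted at the origin on the work surface. World frame = base frame: x ahead of the robot, y to its left, z up, the work surface at z = 0. Lengths are in mm, angles in rad, forces in N, time in s.
With the tool pointing down it reaches from about 400 to 850 mm from the base axis. Payload 4.4 kg.
Tool frame: the origin (TCP) lies at the very end of the fingers, on their centre line; the grasp point (between the pads) lies 19 mm behind it (robot.grip_depth is the distance from the TCP to the grasp point, in mm); z points along the fingers, y is the line along which they close (so a half turn about z gives the same grasp; the last joint's range is limited). The gripper opens to 94 mm and grips with 3 to 60 N. Pads are 16 mm wide; open, the fingers measure 119 mm over their backs; the gripper's body (75 mm by 177 mm) begins 78 mm behind the grasp point.
Start: joints at [1.131, 0.628, 0.038, 1.517, -0.027, 0.996, -0.02], TCP at [237.38, -605.119, 205.478] pointing down, gripper open.
Joint ranges: [-3.06, 3.06], [-0.37, 2.12], [-1.25, 1.32], [0.18, 2.47], [-1.1, 4.24], [0.23, 1.98], [-2.94, 2.94]. Speed limits (rad/s): [2.57, 2.57, 3.14, 3.14, 3.14, 3.14, 3.14].

### API

Orientations are given as a unit quaternion [x, y, z, w].
In Python, from rig import robot gives the robot as it stands.
- The arm moves only by the tool drive_effector, called after "Emit:" by a JSON object that holds its "fn" and its "kwargs", one argument or row to a line. Schema: {"type":"object","properties":{"motion":{"type":"array","items":{"type":"object","properties":{"finger_gap":{"type":"number"},"tx":{"type":"number"},"ty":{"type":"number"},"tz":{"type":"number"},"yaw":{"type":"number"}},"additionalProperties":false,"required":["finger_gap"]},"minItems":1,"maxItems":10},"grip_force":{"type":"number"},"only":{"type":"string"},"quiet":{"type":"boolean"},"lines":{"type":"string"}},"required":["motion"],"additionalProperties":false}. motion is a list of rows, 1 to 10 of them, each an object with the fields finger_gap (the finger opening in mm), tx, ty, tz (the shift in fractions of the full range, 1 being 750 mm), yaw (a turn about the tool's z in a scale on which 1.0 is 2 pi rad); a field left out counts as zero (the opening has to be given); each row is the pose to reach, as a shift and turn from the pose commanded when the call began, along the tool's axes at that moment; what a row does not reach only later rows make up. A row lasts 1/8 s, in which the tool goes at most 62.5 mm and 0.188 rad, less where a joint would pass 70% of its speed; a pose out of reach is approached as far as the arm can. The fingers move at their own pace and stop on an object; grip_force is the grip in N (left out, the last holds). Time passes only in rows, so rows that do not move let the fingers close. The tool returns the time, the measured TCP pose, the force, the opening and the grip force at its end. only (a regular expression) keeps the lines of the reply that match it, lines (a string "A,B") keeps lines A to B, and quiet returns only ok. Input that does not fit is refused with a message, and nothing moves.
- robot.read_state(): the state, without advancing time (a new reading comes with each control period).
- robot.get_image(name): name is "side" or "top"; returns a dict with "frame" (420x560x3 uint8, red, green, blue), "fx", "fy", "cx", "cy" (pixels), "distortion" ([k1, k2, p1, p2, k3] as OpenCV has them; the pictures are not rectified), "origin" and "orientation" of the camera in the world. Camera axes: x right, y down, z forward; pixel columns grow to the right and rows downward; lengths in mm; the calibration is good to about 2 mm. A picture is of the moment at which its call begins. There is no depth.
- robot.close_job(): hands the job in; it is judged then, once.
Trained networks look in the newest picture that a camera, given by its name, has taken for a name from the list of things; names that differ only in an ending like _2 or _b are one class to them, and where a whole thing is asked for, a point or a joint stands for the part that bears it (a point fixed in the world has none). Each returns a list of dicts, best first, with "score" (0 to 1); they miss things now and then, are a little off and sometimes report something else, mostly with a low value. They report only what shows in the picture. A call takes as long as a camera call. They do not tell look-alikes from the thing itself.
- robot.look_for(camera, name): "extent" ([left, top, width, height] in pixels, round what is visible of it).
The state is a dict: "time": time; "q": joint angles; "qd": joint speeds; "effort": joint torques, N m; "tool_pos": TCP position; "tcp_rot": TCP orientation; "ft_force": force on the tool from outside, world axes, zero at the start; "ft_torque": the same for the moment, N m; "grip_width": finger opening in mm; "grasp_force": force on a finger pad.
Only numpy, scipy, OpenCV 4.12 (cv2) and the standard library are available. Lean on these libraries where they do the work, as an engineer would, in place of code of your own. Each camera call takes 0.05 s, during which the arm holds its last target. There are 200 camera calls.

### The job

Finish the snowball pyramid for the penguin cake: take the single white marzipan ball from its steel ring and set it in the hollow on top of the three white balls on the wooden board, so that it stays there by itself, while the cake box is still shut. Then raise the lid of the cake box and keep holding it open at 50 degrees from shut (within 5 degrees), so that the pastry cook can put the pieces in: the program finishes while the gripper is still holding the lid up, since it falls shut if let go. Leave the orange ball, the penguins and the other things on the table where they are.

Things in the scene. Friction and masses are not known exactly. Their poses are not given: they have to be found in the camera images.
- snow_center (a point): Centre of the fourth marzipan snowball: white, a 48 mm ball of about 70 g, standing loose on its own little dark steel ring (34 mm outside, 25 mm high) apart from the other white ones, its centre 45 mm above the table. The sides of the ring lie 7 mm inside those of the ball, so fingers can pass beside it.
- orange_center (a point): Centre of an orange marzipan ball, also 48 mm, on an identical ring; it can stand in either of the two places. A bystander: not for the pyramid.
- nest: Dark wooden board, 130 x 130 x 20 mm, fixed, with three round 32 mm cups set in a triangle, 49 mm between centres (28 mm from the board's middle, one of them along the board's +x). Origin: middle of its underside; z up.
- nest_top (a point): The point over the board's middle where the centre of the fourth ball comes to lie when it sits in the hollow of the three: 77 mm above the table, 39 mm above the centres of the three, whose tops are 15 mm below this point (keep the fingertips less than 15 mm below the ball's centre when setting it down).
- cakebox: White open-topped cake box, fixed, 240 mm deep (its x) x 280 mm wide (its y) x 100 mm high. Origin: middle of its underside; its -x side faces the robot.
- lid (a joint): Angle of the box's pale blue-green lid in rad: 0 shut, growing as its front edge rises; stops at 1.35. The lid (240 x 280 x 8 mm, about 0.5 kg) hinges on the box's far (+x) rim and always falls shut by its own weight if let go; there is almost no friction.
- lid_knob (a point): Centre of the black ball knob (24 mm diameter) on a thin 10 mm stem in the middle of the lid's front edge. It stands 36 mm out in front of the edge, level with the lid's mid-thickness: 276 mm from the hinge line, 104 mm above the table when shut. Pinched along the box's y, it pivots between the fingers as the lid rises, the gripper still pointing down.
- lid_hinge (a point): Middle of the hinge line on the box's far rim, 100 mm above the table, at the lid's underside; the line runs along the box's y.
- penguin_a: A sugar-paste penguin, black and white with an orange foot plate, 114 mm tall, 54 mm across; stands loose, a bystander. Origin under its foot.
- penguin_b: A sugar-paste penguin, black and white with an orange foot plate, 114 mm tall, 54 mm across; stands loose, a bystander. Origin under its foot.
- jug: Aluminium jug with a side handle, 110 mm tall, 90 mm across, loose bystander. Origin under its middle.
- cutter: Aluminium round pastry cutter ring, 64 mm across, 35 mm high, loose bystander. Origin under its middle.
- modeller: Small spatula with a green handle, 180 mm long, lying flat, loose bystander.
- paste_roll: Bent orange marzipan roll, 14 mm thick, 105 mm long, lying, loose bystander.
- snow: The same fourth white snowball as a body; its frame turns with the ball, so use snow_center for its position.
- base0_center (a point): Centre of one of the three white 48 mm marzipan balls that sit loose in the cups of the wooden board, 38 mm above the table.
- base1_center (a point): Centre of one of the three white 48 mm marzipan balls that sit loose in the cups of the wooden board, 38 mm above the table.
- base2_center (a point): Centre of one of the three white 48 mm marzipan balls that sit loose in the cups of the wooden board, 38 mm above the table.
There are look-alikes about, which are no part of the job. What is shaped like the part that bears base1_center but green or purple is not meant.

How it is judged (in metres and radians):
On the way:
1. the single white ball rests in the hollow of the three, let go, the box still shut (distance between snow_center and nest_top below 0.008 m and linear speed of snow below 0.03 m/s and contact force between the fingers and snow below 0.05 N and value of joint lid below 0.1 rad), for 0.3 s.
At the end, for the whole second after the job is handed in: The white ball lies on the three (its centre within 8 mm of its place, still, untouched), the three are in their cups, and the fingers hold the lid (more than 0.4 N) still at 50 degrees, give or take 6 (distance between snow_center and nest_top below 0.008 m and linear speed of snow below 0.03 m/s and contact force between the fingers and snow below 0.05 N and value of joint lid between 0.7679 and 0.9774 rad and velocity of joint lid between -0.05 and 0.05 rad/s and contact force between the fingers and lid above 0.4 N and distance between each of base0_center, base1_center, base2_center and nest_top below 0.054 m); the arm keeps its last pose, push and grip.
It fails at once if the orange ball is moved more than 20 mm (distance of orange_center from where it was at the start of the episode above 0.02 m).
It fails at once if a penguin is moved more than 25 mm or tipped (distance of any of penguin_a, penguin_b from where it was at the start of the episode above 0.025 m or angle between any of penguin_a, penguin_b's own z axis and vertical above 0.5 rad).
It fails at once if the jug, cutter, spatula or paste roll is moved more than 25 mm (distance of any of jug, cutter, modeller, paste_roll from where it was at the start of the episode above 0.025 m).
It also fails if it takes over 51 s, if anything falls off the work surface, if the arm or the gripper's body presses on something with over 40 N, if the wrist force passes 120 N, or if a joint passes its speed limit or range.

## Working session

There is one attempt and no reset: what is moved stays moved. The work goes in short steps, Python scripts to look and compute and a tool call to move; the robot and the scene stay as the last step left them, time stands still between calls to the robot, and variables do not carry over. Pictures are saved under pics/ and viewed, at most 10 in all, crops included, and the job is handed in when it is done.

```bash
mkdir -p pics; cat > h.py <<'E'
import numpy as np, cv2
from rig import robot
from scipy.spatial.transform import Rotation as R
def cam(n):
    d=robot.get_image(n); return d
def ray(d,uv):
    K=np.array([[d['fx'],0,d['cx']],[0,d['fy'],d['cy']],[0,0,1]])
    p=cv2.undistortPoints(np.array([[uv]],float),K,np.array(d['distortion'],float))[0,0]
    v=R.from_quat(d['orientation']).as_matrix()@np.array([p[0],p[1],1]) if np.size(d['orientation'])==4 else np.array(d['orientation'])@np.array([p[0],p[1],1])
    return np.array(d['origin'],float),v/np.linalg.norm(v)
def atz(d,uv,z):
    o,v=ray(d,uv); return o+v*(z-o[2])/v[2]
def tri(rs):
    A=sum(np.eye(3)-np.outer(v,v) for o,v in rs); b=sum((np.eye(3)-np.outer(v,v))@o for o,v in rs)
    p=np.linalg.solve(A,b); return p,[float(np.linalg.norm(np.cross(p-o,v))) for o,v in rs]
def proj(d,p):
    M=R.from_quat(d['orientation']).as_matrix(); K=np.array([[d['fx'],0,d['cx']],[0,d['fy'],d['cy']],[0,0,1]])
    c=M.T@(np.array(p,float)-np.array(d['origin']))
    return cv2.projectPoints(c[None,None],np.zeros(3),np.zeros(3),K,np.array(d['distortion'],float))[0][0,0]
E
python3 - <<'E'
from h import *
ims=[]
for n in ['side','top']:
    d=cam(n); print(n,d['origin'],d['orientation'],d['fx'],d['cx'],d['cy'],d['distortion']); cv2.imwrite(f'pics/{n}0.png',d['frame'][:,:,::-1])
    for k in ['snow_center','base0_center','orange_center','nest','cakebox','lid','lid_knob','penguin_a','jug','cutter','modeller','paste_roll']:
        print(k,[(round(r['score'],2),[round(x) for x in r['extent']]) for r in robot.look_for(n,k)])
print(robot.read_state())
E
```

```text
side [ 374.29043993 1091.5131944   850.17288175] [-0.06779618  0.88347457 -0.46172069  0.04111405] 501.63472105145 279.45424813237827 202.9129618138378 [0.06204001 0.         0.         0.         0.        ]
snow_center [(0.71, [168, 264, 30, 32]), (0.63, [228, 274, 25, 25]), (0.4, [177, 196, 22, 36])]
base0_center [(0.75, [291, 236, 16, 16]), (0.46, [222, 131, 104, 50])]
orange_center [(0.87, [272, 297, 22, 19])]
nest [(0.56, [273, 234, 70, 50])]
cakebox [(0.56, [222, 130, 106, 80])]
lid [(0.7, [222, 129, 104, 53])]
lid_knob [(0.87, [222, 132, 104, 50]), (0.62, [270, 234, 76, 51]), (0.19, [148, 311, 88, 49])]
penguin_a [(0.81, [177, 195, 24, 36]), (0.61, [171, 218, 26, 46]), (0.46, [361, 139, 26, 45])]
jug [(0.84, [358, 138, 32, 44]), (0.26, [168, 266, 31, 28])]
cutter [(0.92, [168, 264, 31, 29])]
modeller [(0.81, [147, 313, 88, 45])]
paste_roll [(0.57, [359, 139, 30, 45]), (0.54, [333, 201, 33, 8]), (0.41, [219, 132, 111, 50]), (0.26, [228, 279, 22, 20])]
top [ 437.90596437   58.38058678 1486.01144205] [ 0.71258797 -0.69995837  0.03828546 -0.02847622] 446.012508154007 277.20327679
[... 768 characters left out ...]
3, 'q': array([ 1.13115561,  0.62841271,  0.03849787,  1.51739541, -0.02700083,
        0.99631585, -0.02000222]), 'qd': array([ 0.00153423, -0.00010697,  0.00072264,  0.00090586,  0.00061892,
       -0.00090249, -0.00069123]), 'effort': array([-4.57364237e-06, -5.49593639e+01,  1.14261501e+00, -1.86941850e+01,
       -5.24495775e-02,  1.57682964e-02,  4.69927193e-05]), 'tool_pos': array([ 237.40657282, -605.10311625,  205.4716143 ]), 'tcp_rot': array([ 9.82583597e-01,  1.85821080e-01,  1.71320682e-05, -1.02853139e-05]), 'ft_force': array([-0.0473851 ,  0.95794814, -0.03405681]), 'ft_torque': array([-0.0040952 , -0.00953118,  0.02469158]), 'grasp_force': 0.0, 'grip_width': 93.92008385274067}
```

View pics/side0.png

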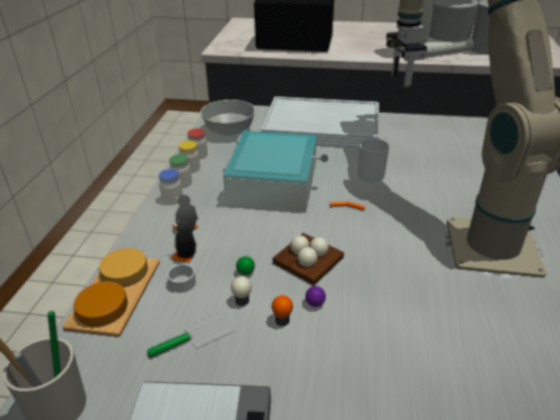

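View pics/top0.png

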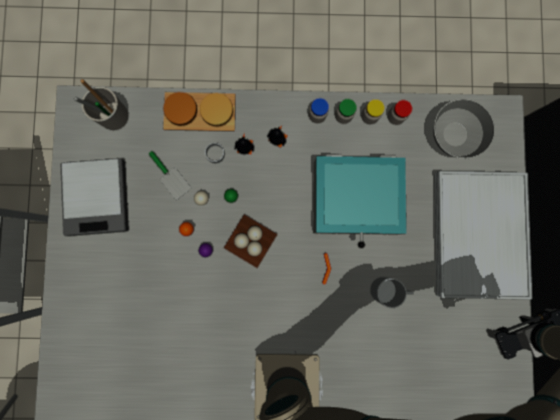

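Side view: single white ball on a ring at (241,288), orange at (282,306), pyramid at (308,250), knob at (324,157). Top view: white (201,198), orange (186,229), pyramid (251,241), knob (361,244).
What could be taken for the snowball, in side/top pixels: green (245,265)/(231,196), purple (315,296)/(206,250), orange (282,306)/(186,229), and the three base balls. I choose the lone white one at (241,288)/(201,198).

```bash
cat > m.py <<'E'
from h import *
def blob(d,uv,kind,r=14):
    u,v=uv; f=d['frame'][v-r:v+r,u-r:u+r].astype(float); S=8
    f=cv2.resize(f,None,fx=S,fy=S,interpolation=cv2.INTER_CUBIC)
    mx,mn=f.max(2),f.min(2)
    if kind=='white': m=(f[:,:,0]-f[:,:,2]>8)&(mx>95)&(mx-mn<80)
    if kind=='orange': m=(f[:,:,0]-f[:,:,2]>80)
    if kind=='black': m=mx<60
    n,l,s,c=cv2.connectedComponentsWithStats(m.astype(np.uint8))
    k=min(range(1,n),key=lambda i:np.hypot(*(c[i]-r*S))+(1e3 if s[i,4]<300 else 0))
    off=np.array([u-r,v-r]); b=s[k]/S
    return off+c[k]/S+0.5/S-0.5,[off[0]+b[0],off[1]+b[1],b[2],b[3]]
if __name__=='__main__':
    D={n:cam(n) for n in['side','top']}
    tiles=[]
    P={'snow':((241,287),(201,198),'white'),'orange':((282,306),(186,229),'orange'),'knob':((324,157),(361,244),'black')}
    for k,(a,b,c) in P.items():
        pa,ba=blob(D['side'],a,c);pb,bb=blob(D['top'],b,c)
        p,e=tri([ray(D['side'],pa),ray(D['top'],pb)]); print(k,pa.round(1),np.round(ba,1),pb.round(1),np.round(bb,1),p.round(1),np.round(e,1))
    for n,u,v,w,h in[('side',282,272,70,60),('top',220,220,60,50),('side',310,175,90,60),('top',361,200,60,60)]:
        c=D[n]['frame'][v-h:v+h,u-w:u+w]; c=cv2.resize(c,(400,300),interpolation=cv2.INTER_CUBIC); tiles.append(c)
        print(n,u-w,v-h,400/(2*w),300/(2*h))
    cv2.imwrite('pics/c1.png',np.vstack([np.hstack(tiles[:2]),np.hstack(tiles[2:])])[:,:,::-1])
    # lid rectangle and board in top
    f=D['top']['frame'].astype(int)
    for nm,m,z in[('lid',(f[:,:,1]-f[:,:,0]>40),108),('board',None,20)]:
        if m is None:
            m=np.zeros(f.shape[:2],bool); s=f[205:275,215:285]; m[205:275,215:285]=((s[:,:,0]-s[:,:,2]>10))
        m=m.astype(np.uint8)
        if nm=='lid': m[:,:300]=0; m[:140]=0; m[260:]=0
        n,l,s,c=cv2.connectedComponentsWithStats(m); k=1+np.argmax(s[1:,4])
        cs,_=cv2.findContours((l==k).astype(np.uint8),0,2); r=cv2.minAreaRect(np.vstack(cs)); bp=cv2.boxPoints(r)
        W=np.array([atz(D['top'],q,z) for q in bp]); print(nm,r,W[:,:2].round(1).tolist(),'mid',W.mean(0).round(1),'len',np.linalg.norm(W-np.roll(W,-1,0),axis=1).round(1),'ang',[round(float(np.degrees(np.arctan2(*(W[(i+1)%4]-W[i])[[1,0]]))),1) for i in range(4)])
    for i,(a,b) in enumerate([((299,244),(241,241)),((319,246),(255,233)),((307,257),(255,249))]):
        print('base guess top at z38',atz(D['top'],b,38).round(1),'side',atz(D['side'],a,38).round(1))
E
python3 m.py
```

```text
snow [241. 285.] [231.  275.4  20.9  19.4] [199.8 198.5] [193.1 191.6  15.   14.6] [597.8 289.9  51.5] [0.6 0.6]
orange [282.1 305.4] [272.6 295.2  20.   21.5] [185.7 228.8] [179.5 222.8  13.2  12.9] [498.4 332.8  46.1] [0.4 0.4]Traceback (most recent call last):
  File "m.py", line 18, in <module>
    pa,ba=blob(D['side'],a,c);pb,bb=blob(D['top'],b,c)
          ~~~~^^^^^^^^^^^^^^^
  File "m.py", line 10, in blob
    k=min(range(1,n),key=lambda i:np.hypot(*(c[i]-r*S))+(1e3 if s[i,4]<300 else 0))
ValueError: min() iterable argument is empty
```

```bash
sed -i "s/if kind=='black': m=mx<60/if kind=='black': m=mx<(mx.min()+45)/" m.py; python3 m.py
```

```text
snow [241. 285.] [231.  275.4  21.   19.4] [199.9 198.5] [193.2 191.8  14.4  14.5] [597.8 289.9  51.4] [0.6 0.6]
orange [282.1 305.4] [272.5 295.2  20.1  21.5] [185.7 228.8] [179.5 222.9  13.2  12.8] [498.4 332.8  46.1] [0.4 0.4]
knob [323.7 157.8] [319.5 154.5   8.8   7.5] [360.9 244.2] [358.1 241.8   6.5   6. ] [ 457.9 -220.7  104.2] [0.3 0.3]
side 212 212 2.857142857142857 2.5
top 160 170 3.3333333333333335 3.0
side 220 115 2.2222222222222223 2.5
top 301 140 3.3333333333333335 2.5
lid ((360.999755859375, 194.5146942138672), (89.09330749511719, 75.93296813964844), 0.8425243496894836) [[493.9, -80.6], [732.3, -81.9], [733.7, -362.7], [494.8, -356.8]] mid [ 613.7 -220.5  108. ] len [238.4 280.7 239.  276.2] ang [-0.3, -89.7, 178.6, 90.2]
board ((250.0441131591797, 240.92645263671875), (41.15966033935547, 40.9881591796875), 30.963756561279297) [[439.5, 217.7], [555.9, 151.7], [488.3, 34.3], [372.8, 101.0]] mid [464.2 126.2  20. ] len [133.8 135.5 133.4 134.4] ang [-29.5, -119.9, 150.0, 60.3]
base guess top at z38 [462.8 154.6  38. ] side [489.  110.9  38. ]
base guess top at z38 [489.4 110.   38. ] side [438.2 111.3  38. ]
base guess top at z38 [437.8 108.8  38. ] side [463.3 157.6  38. ]
```

View pics/c1.png

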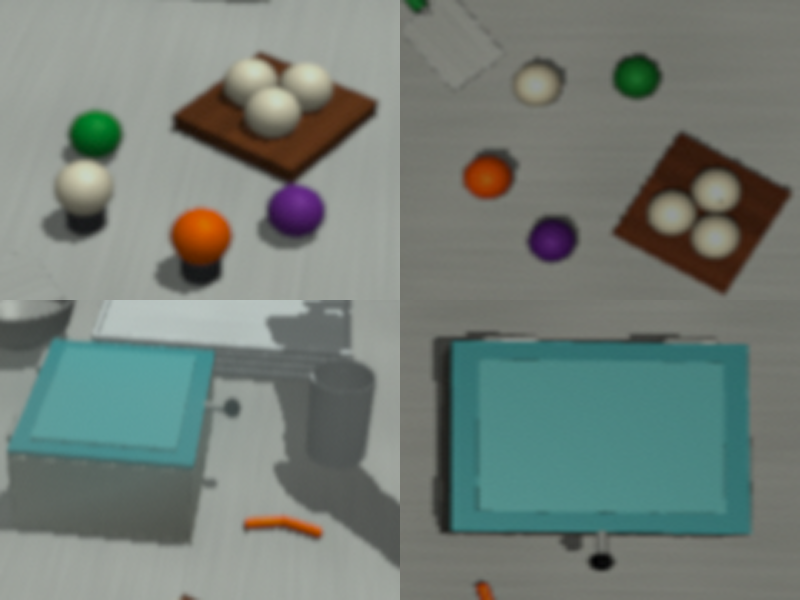

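The crop confirms the choice: the lone white ball on the dark ring is at side (241.3,286.6) and top (201.3,198.1). Green and purple stand without rings. The three base balls are at top (241.6,241), (254.8,233.7) and (254.8,249.3). The knob blob triangulates to z=104.

```bash
cat >> h.py <<'E'
def go(p,yaw_to=None):
    s=robot.read_state(); M=R.from_quat(s['tcp_rot']).as_matrix()
    print('t',round(s['time'],2),'tool shift',(M.T@(np.array(p)-s['tool_pos'])).round(1),'dist',round(float(np.linalg.norm(np.array(p)-s['tool_pos']))),'turn to y-closing',round(float(np.arctan2(M[1,0],M[0,0])),3))
E
python3 - <<'E'
from h import *
a,b=cam('side'),cam('top')
for n,u,v in[('snow',(241.3,286.6),(201.3,198.1)),('b0',(298.9,245.3),(241.6,241)),('b1',(318.9,246.8),(254.8,233.7)),('b2',(307.2,256.8),(254.8,249.3))]:
    # side tile balls read from the crop
    p,e=tri([ray(a,u),ray(b,v)]); print(n,p.round(1),np.round(e,1))
for nm,uv in [('b',[(298.9,245.3),(318.9,246.8),(307.2,256.8)])]:
    print([atz(a,u,38).round(1).tolist() for u in uv])
go([598,286,140])
E
```

```text
snow [599.2 286.5  42.9] [0.2 0.2]
b0 [473.3 151.8  68.4] [11. 11.]
b1 [462.9 109.8  34.2] [24.4 24.4]
b2 [4.519e+02 1.122e+02 4.000e-01] [15.2 15.2]
[[488.6, 116.0, 38.0], [438.1, 114.5, 38.0], [462.9, 156.8, 38.0]]
t 1.6 tool shift [ 661.1 -697.9   65.5] dist 964 turn to y-closing 0.374
```

The rows are not in the units I measure in: shifts go in shares of 750 mm and turns go in shares of 2 pi rad. I convert before sending: -422 mm / 750 = -0.5627, 400 mm / 750 = 0.5333, 0.374 rad / 6.2832 = 0.0595.

Emit:
{"fn": "drive_effector", "kwargs": {
  "motion": [
    {"finger_gap": 70, "tx": 0.0533, "ty": -0.056, "yaw": 0.0286},
    {"finger_gap": 70, "tx": 0.1067, "ty": -0.112, "yaw": 0.0595},
    {"finger_gap": 70, "tx": 0.16, "ty": -0.1693, "yaw": 0.0595},
    {"finger_gap": 70, "tx": 0.2133, "ty": -0.2253, "yaw": 0.0595},
    {"finger_gap": 70, "tx": 0.2667, "ty": -0.2813, "yaw": 0.0595},
    {"finger_gap": 70, "tx": 0.32, "ty": -0.3373, "yaw": 0.0595},
    {"finger_gap": 70, "tx": 0.3733, "ty": -0.3933, "yaw": 0.0595},
    {"finger_gap": 70, "tx": 0.4267, "ty": -0.4493, "yaw": 0.0595},
    {"finger_gap": 70, "tx": 0.48, "ty": -0.5053, "yaw": 0.0595},
    {"finger_gap": 70, "tx": 0.5333, "ty": -0.5627, "yaw": 0.0595}
  ],
  "grip_force": 10
}}

```text
time: 2.85
tool_pos: [456.6, -64.5, 205.9]
tcp_rot: [1.0, -0.0, 0.001, 0.0]
ft_force: [0.6, 0.6, 0.3]
grip_width: 70.1
grasp_force: 0.0
```

```bash
python3 -c "
from h import *
go([599,286.5,140])"
```

```text
t 2.85 tool shift [ 142.2 -351.1   66. ] dist 385 turn to y-closing -0.0
```

To row units: -351 mm / 750 = -0.468, -340 mm / 750 = -0.4533.

Emit:
{"fn": "drive_effector", "kwargs": {
  "motion": [
    {"finger_gap": 70, "tx": 0.0293, "ty": -0.072},
    {"finger_gap": 70, "tx": 0.0587, "ty": -0.144},
    {"finger_gap": 70, "tx": 0.088, "ty": -0.216},
    {"finger_gap": 70, "tx": 0.1173, "ty": -0.288},
    {"finger_gap": 70, "tx": 0.1467, "ty": -0.36},
    {"finger_gap": 70, "tx": 0.168, "ty": -0.4133, "tz": 0.0267},
    {"finger_gap": 70, "tx": 0.184, "ty": -0.4533, "tz": 0.0533},
    {"finger_gap": 70, "tx": 0.19, "ty": -0.468, "tz": 0.088},
    {"finger_gap": 70, "tx": 0.19, "ty": -0.468, "tz": 0.088}
  ]
}}

```text
time: 3.98
tool_pos: [596.5, 285.2, 137.2]
tcp_rot: [1.0, 0.001, -0.002, 0.001]
ft_force: [-0.4, 0.3, 0.7]
grip_width: 69.7
grasp_force: 0.0
```

```bash
python3 - <<'E'
from h import *
a,b=cam('side'),cam('top')
S=(np.hstack([cv2.resize(d['frame'][v-30:v+30,u-30:u+30],(400,400),interpolation=cv2.INTER_CUBIC) for d,u,v in[(a,241,280),(b,201,198)]]))
cv2.imwrite('pics/c2.png',S[:,:,::-1]); go([599,286.5,35]); go([599,286.5,45])
E
```

```text
t 4.08 tool shift [  0.5  -2.6 104.9] dist 105 turn to y-closing -0.001
t 4.08 tool shift [ 0.5 -2.6 94.9] dist 95 turn to y-closing -0.001
```

View pics/c2.png

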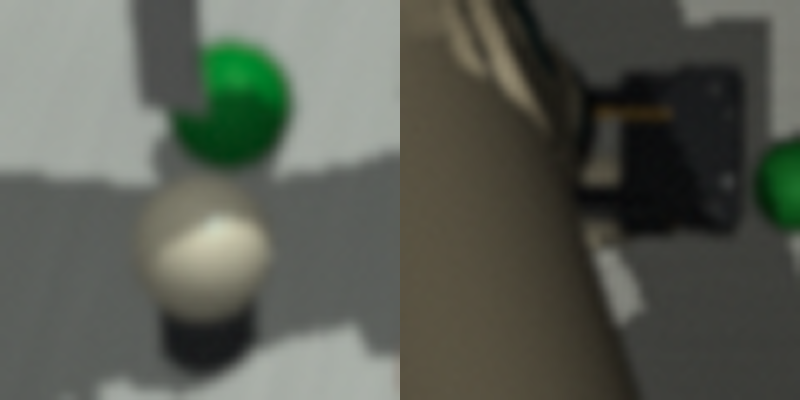

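The side crop shows the white ball centred at about (241.7,287.4), matching the estimate, with nothing under the fingers. Descend to TCP z=35 and grip.

To row units: 105 mm / 750 = 0.14, 80 mm / 750 = 0.1067.

Emit:
{"fn": "drive_effector", "kwargs": {
  "motion": [
    {"finger_gap": 70, "tx": 0.0007, "ty": -0.002, "tz": 0.0533},
    {"finger_gap": 70, "tx": 0.0007, "ty": -0.002, "tz": 0.1067},
    {"finger_gap": 70, "tx": 0.0007, "ty": -0.002, "tz": 0.14},
    {"finger_gap": 70, "tx": 0.0007, "ty": -0.002, "tz": 0.14},
    {"finger_gap": 40, "tx": 0.0007, "ty": -0.002, "tz": 0.14},
    {"finger_gap": 40, "tx": 0.0007, "ty": -0.002, "tz": 0.14},
    {"finger_gap": 40, "tx": 0.0007, "ty": -0.002, "tz": 0.14},
    {"finger_gap": 40, "tx": 0.0007, "ty": -0.002, "tz": 0.14}
  ],
  "grip_force": 10
}}

```text
time: 5.08
tool_pos: [600.1, 288.6, 36.3]
tcp_rot: [1.0, 0.0, 0.002, -0.002]
ft_force: [0.5, 3.6, 6.2]
grip_width: 47.5
grasp_force: 10.0
```

To row units: 162 mm / 750 = 0.216, 155 mm / 750 = 0.2067.

Emit:
{"fn": "drive_effector", "kwargs": {
  "motion": [
    {"finger_gap": 40, "tz": -0.04},
    {"finger_gap": 40, "tz": -0.0933},
    {"finger_gap": 40, "tz": -0.1387},
    {"finger_gap": 40, "tx": -0.04, "ty": 0.0467, "tz": -0.1387},
    {"finger_gap": 40, "tx": -0.0867, "ty": 0.1, "tz": -0.1387},
    {"finger_gap": 40, "tx": -0.1333, "ty": 0.16, "tz": -0.1387},
    {"finger_gap": 40, "tx": -0.1733, "ty": 0.2067, "tz": -0.1387},
    {"finger_gap": 40, "tx": -0.1813, "ty": 0.216, "tz": -0.1387},
    {"finger_gap": 40, "tx": -0.1813, "ty": 0.216, "tz": -0.1387}
  ]
}}

```text
time: 6.2
tool_pos: [463.1, 124.1, 138.8]
tcp_rot: [1.0, -0.0, 0.0, -0.0]
ft_force: [0.6, 0.3, -0.7]
grip_width: 47.2
grasp_force: 10.0
```

```bash
python3 - <<'E'
from h import *
a,b=cam('side'),cam('top')
S=(np.hstack([cv2.resize(d['frame'][v-30:v+30,u-30:u+30],(400,400),interpolation=cv2.INTER_CUBIC) for d,u,v in[(a,308,238),(b,251,241)]]))
cv2.imwrite('pics/c3.png',S[:,:,::-1]); s=robot.read_state(); print(s['tool_pos'],s['grip_width'],proj(a,s['tool_pos']+[0,0,9]))
E
```

```text
[463.98692615 125.45139574 138.61192522] 47.01718499825561 [309.20651555 213.18410187]
```

View pics/c3.png

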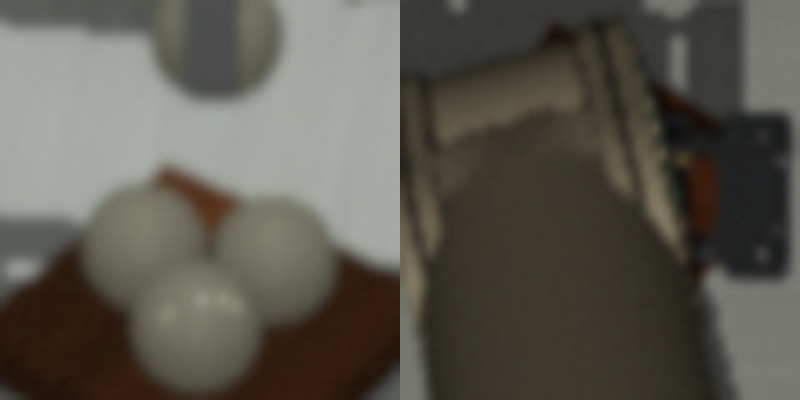

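Side crop: the held ball is centred near (310.5,213), about 2.5 mm to -x of the TCP. The base balls are at (299.3,244.8), (319.3,247) and (307.4,256.9), which puts the hollow at about (463,126.5). Lower with a small correction.

To row units: 67 mm / 750 = 0.0893, 1.5 mm / 750 = 0.002.

Emit:
{"fn": "drive_effector", "kwargs": {
  "motion": [
    {"finger_gap": 40, "tx": 0.002, "ty": -0.0013, "tz": 0.04},
    {"finger_gap": 40, "tx": 0.002, "ty": -0.0013, "tz": 0.0667},
    {"finger_gap": 40, "tx": 0.002, "ty": -0.0013, "tz": 0.08},
    {"finger_gap": 40, "tx": 0.002, "ty": -0.0013, "tz": 0.0867},
    {"finger_gap": 40, "tx": 0.002, "ty": -0.0013, "tz": 0.0893},
    {"finger_gap": 40, "tx": 0.002, "ty": -0.0013, "tz": 0.0893},
    {"finger_gap": 40, "tx": 0.002, "ty": -0.0013, "tz": 0.0893}
  ]
}}

```text
time: 7.18
tool_pos: [464.6, 125.4, 71.9]
tcp_rot: [1.0, -0.0, 0.0, -0.0]
ft_force: [0.4, -0.6, -0.2]
grip_width: 47.2
grasp_force: 10.0
```

```bash
python3 - <<'E'
from h import *
a=cam('side')
cv2.imwrite('pics/c4.png',cv2.resize(a['frame'][205:275,273:343],(500,500),interpolation=cv2.INTER_CUBIC)[:,:,::-1]); s=robot.read_state(); print(s['tool_pos'],s['ft_force'])
E
```

```text
[464.57946502 125.36867854  71.91017789] [-0.10680461 -0.46885216 -0.34980471]
```

View pics/c4.png

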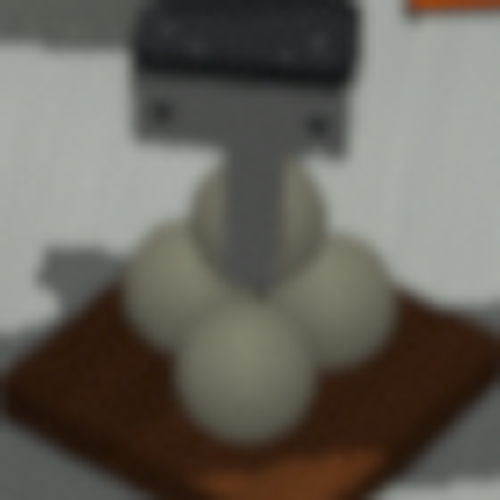

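Ball at about (309,235) sits over the hollow, 3–4 mm above it. Continue down gently.

To row units: 2.5 mm / 750 = 0.0033, 2 mm / 750 = 0.0027.

Emit:
{"fn": "drive_effector", "kwargs": {
  "motion": [
    {"finger_gap": 40, "tz": 0.0013},
    {"finger_gap": 40, "tz": 0.0027},
    {"finger_gap": 40, "tz": 0.0033},
    {"finger_gap": 40, "tz": 0.0033},
    {"finger_gap": 40, "tz": 0.0033}
  ]
}}

```text
time: 7.85
tool_pos: [464.2, 125.3, 69.0]
tcp_rot: [1.0, -0.0, 0.0, 0.0]
ft_force: [0.6, -0.2, -1.7]
grip_width: 47.4
grasp_force: 10.0
```

To row units: 1 mm / 750 = 0.0013, 0.5 mm / 750 = 0.0007.

Emit:
{"fn": "drive_effector", "kwargs": {
  "motion": [
    {"finger_gap": 40, "tz": 0.0007},
    {"finger_gap": 40, "tz": 0.0013},
    {"finger_gap": 40, "tz": 0.0013},
    {"finger_gap": 40, "tz": 0.0013}
  ]
}}

```text
time: 8.35
tool_pos: [464.6, 125.5, 68.2]
tcp_rot: [1.0, -0.0, 0.0, -0.0]
ft_force: [0.6, 0.7, 2.8]
grip_width: 47.3
grasp_force: 10.0
```

Contact is felt. Release slowly, then rise straight up.

To row units: 0.5 mm / 750 = 0.0007.

Emit:
{"fn": "drive_effector", "kwargs": {
  "motion": [
    {"finger_gap": 47, "tz": 0.0007},
    {"finger_gap": 49, "tz": 0.0007},
    {"finger_gap": 51, "tz": 0.0007},
    {"finger_gap": 54, "tz": 0.0007},
    {"finger_gap": 58, "tz": 0.0007},
    {"finger_gap": 62, "tz": 0.0007},
    {"finger_gap": 66, "tz": 0.0007},
    {"finger_gap": 66, "tz": 0.0007}
  ],
  "grip_force": 3
}}

```text
time: 9.35
tool_pos: [464.2, 125.3, 67.5]
tcp_rot: [1.0, -0.0, -0.0, 0.0]
ft_force: [0.5, -0.3, 0.7]
grip_width: 65.8
grasp_force: 0.0
```

```bash
python3 - <<'E'
from h import *
a=cam('side')
cv2.imwrite('pics/c5.png',cv2.resize(a['frame'][205:275,273:343],(500,500),interpolation=cv2.INTER_CUBIC)[:,:,::-1])
E
```

```text
(no output)
```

View pics/c5.png

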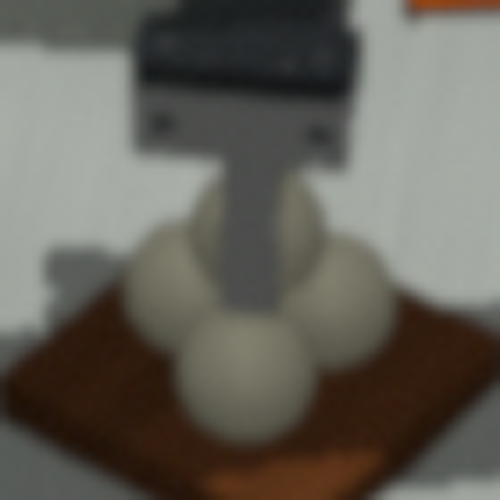

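The ball stays in the hollow with the fingers open. Rise and go towards the knob.

To row units: 345 mm / 750 = 0.46, 320 mm / 750 = 0.4267.

Emit:
{"fn": "drive_effector", "kwargs": {
  "motion": [
    {"finger_gap": 66, "tz": -0.0267},
    {"finger_gap": 66, "tz": -0.08},
    {"finger_gap": 66, "tz": -0.14},
    {"finger_gap": 66, "ty": 0.0667, "tz": -0.1533},
    {"finger_gap": 66, "tx": -0.0013, "ty": 0.14, "tz": -0.1533},
    {"finger_gap": 66, "tx": -0.0027, "ty": 0.2133, "tz": -0.1533},
    {"finger_gap": 66, "tx": -0.004, "ty": 0.2867, "tz": -0.1533},
    {"finger_gap": 66, "tx": -0.0053, "ty": 0.36, "tz": -0.1533},
    {"finger_gap": 66, "tx": -0.0067, "ty": 0.4267, "tz": -0.1533},
    {"finger_gap": 60, "tx": -0.008, "ty": 0.46, "tz": -0.1533}
  ]
}}

```text
time: 10.65
tool_pos: [457.4, -223.0, 182.5]
tcp_rot: [1.0, -0.002, 0.0, 0.001]
ft_force: [-0.7, -0.2, 1.0]
grip_width: 61.2
grasp_force: 0.0
```

Emit:
{"fn": "drive_effector", "kwargs": {
  "motion": [
    {"finger_gap": 60},
    {"finger_gap": 60}
  ]
}}

```text
time: 10.9
tool_pos: [458.2, -218.2, 182.4]
tcp_rot: [1.0, 0.001, -0.0, -0.001]
ft_force: [0.2, 0.4, 0.1]
grip_width: 59.9
grasp_force: 0.0
```

```bash
python3 - <<'E'
from h import *
from m import blob
a,b=cam('side'),cam('top')
S=[cv2.resize(a['frame'][v-h:v+h,u-w:u+w],(400,400),interpolation=cv2.INTER_CUBIC) for u,v,w,h in[(308,240,35,35),(324,150,35,35)]]
cv2.imwrite('pics/c6.png',np.hstack(S)[:,:,::-1])
p=[463.5,126,77]; print('pred ball',proj(a,p),proj(b,p),blob(b,(251,241),'white',18))
go([457.9,-220.7,85])
E
```

```text
pred ball [308.70428278 236.56323184] [249.2886232  240.70563139] (array([249.84641893, 241.22440512]), [np.float64(234.75), np.float64(227.25), np.float64(26.875), np.float64(28.625)])
t 11.0 tool shift [-0.5  2.9 97.5] dist 98 turn to y-closing 0.002
```

View pics/c6.png

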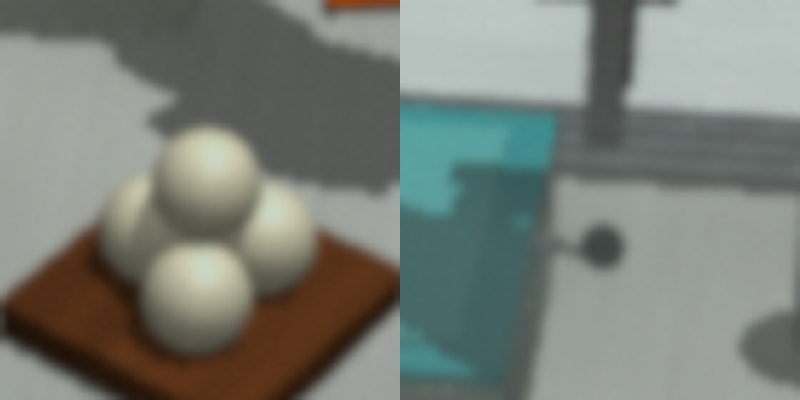

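The pyramid is right: top ball at (309.1,236.5), predicted (308.7,236.6). The knob at (308+603/5.71…) sits directly under the fingers. Descend and pinch with TCP 12 mm below the knob centre.

To row units: 90 mm / 750 = 0.12, 75 mm / 750 = 0.1.

Emit:
{"fn": "drive_effector", "kwargs": {
  "motion": [
    {"finger_gap": 60, "tx": -0.0007, "ty": 0.0033, "tz": 0.0533},
    {"finger_gap": 60, "tx": -0.0007, "ty": 0.0033, "tz": 0.1},
    {"finger_gap": 60, "tx": -0.0007, "ty": 0.0033, "tz": 0.12},
    {"finger_gap": 60, "tx": -0.0007, "ty": 0.0033, "tz": 0.12},
    {"finger_gap": 15, "tx": -0.0007, "ty": 0.0033, "tz": 0.12},
    {"finger_gap": 15, "tx": -0.0007, "ty": 0.0033, "tz": 0.12},
    {"finger_gap": 15, "tx": -0.0007, "ty": 0.0033, "tz": 0.12},
    {"finger_gap": 15, "tx": -0.0007, "ty": 0.0033, "tz": 0.12},
    {"finger_gap": 15, "tx": -0.0007, "ty": 0.0033, "tz": 0.12}
  ],
  "grip_force": 20
}}

```text
time: 12.12
tool_pos: [458.0, -219.6, 92.9]
tcp_rot: [1.0, 0.001, -0.0, -0.002]
ft_force: [0.2, 6.1, 4.9]
grip_width: 22.5
grasp_force: 20.0
```

```bash
python3 -c "
import numpy as np
# knob path from shut; tool x=+x, tool z=-z
for d in range(5,51,5):
    t=np.radians(d); print(d, round(-276*np.cos(t)+4*np.sin(t)+276,1), round(-(276*np.sin(t)+4*np.cos(t)-4),1))"
```

```text
5 1.4 -24.0
10 4.9 -47.9
15 10.4 -71.3
20 18.0 -94.2
25 27.5 -116.3
30 39.0 -137.5
35 52.2 -157.6
40 67.1 -176.5
45 83.7 -194.0
50 101.7 -210.0
```

To row units: -94 mm / 750 = -0.1253, -83 mm / 750 = -0.1107.

Emit:
{"fn": "drive_effector", "kwargs": {
  "motion": [
    {"finger_gap": 15, "tx": 0.0005, "tz": -0.016},
    {"finger_gap": 15, "tx": 0.0019, "tz": -0.032},
    {"finger_gap": 15, "tx": 0.004, "tz": -0.048},
    {"finger_gap": 15, "tx": 0.0065, "tz": -0.064},
    {"finger_gap": 15, "tx": 0.0099, "tz": -0.08},
    {"finger_gap": 15, "tx": 0.0139, "tz": -0.0947},
    {"finger_gap": 15, "tx": 0.0187, "tz": -0.1107},
    {"finger_gap": 15, "tx": 0.024, "tz": -0.1253},
    {"finger_gap": 15, "tx": 0.024, "tz": -0.1253}
  ]
}}

```text
time: 13.25
tool_pos: [475.2, -219.5, 186.5]
tcp_rot: [1.0, 0.001, -0.001, -0.002]
ft_force: [0.6, 6.3, -3.2]
grip_width: 22.8
grasp_force: 20.0
```

To row units: -100 mm / 750 = -0.1333, -91.5 mm / 750 = -0.122.

Emit:
{"fn": "drive_effector", "kwargs": {
  "motion": [
    {"finger_gap": 15, "tx": 0.006, "tz": -0.0147},
    {"finger_gap": 15, "tx": 0.0127, "tz": -0.0293},
    {"finger_gap": 15, "tx": 0.02, "tz": -0.044},
    {"finger_gap": 15, "tx": 0.028, "tz": -0.058},
    {"finger_gap": 15, "tx": 0.0367, "tz": -0.072},
    {"finger_gap": 15, "tx": 0.0453, "tz": -0.0847},
    {"finger_gap": 15, "tx": 0.0553, "tz": -0.098},
    {"finger_gap": 15, "tx": 0.0653, "tz": -0.11},
    {"finger_gap": 15, "tx": 0.0767, "tz": -0.122},
    {"finger_gap": 15, "tx": 0.0873, "tz": -0.1333}
  ]
}}

```text
time: 14.5
tool_pos: [540.4, -219.3, 286.3]
tcp_rot: [1.0, 0.0, -0.002, -0.002]
ft_force: [-0.2, 5.5, -2.6]
grip_width: 22.3
grasp_force: 20.0
```

Emit:
{"fn": "drive_effector", "kwargs": {
  "motion": [
    {"finger_gap": 15, "tx": 0.012, "tz": -0.0107},
    {"finger_gap": 15, "tx": 0.024, "tz": -0.0213},
    {"finger_gap": 15, "tx": 0.024, "tz": -0.0213},
    {"finger_gap": 15, "tx": 0.024, "tz": -0.0213},
    {"finger_gap": 15, "tx": 0.024, "tz": -0.0213}
  ]
}}

```text
time: 15.12
tool_pos: [558.3, -219.2, 302.1]
tcp_rot: [1.0, 0.001, -0.001, -0.002]
ft_force: [-1.9, 5.3, -1.5]
grip_width: 23.0
grasp_force: 20.0
```

```bash
python3 - <<'E'
from h import *
a,b=cam('side'),cam('top')
cv2.imwrite('pics/c7.png',cv2.resize(a['frame'][60:300,180:400],(733,600)[:2] if 0 else (550,600),interpolation=cv2.INTER_CUBIC)[:,:,::-1])
s=robot.read_state(); print(s['tool_pos'],s['ft_force'],s['grasp_force'],s['grip_width'])
for d in (44,50,56):
    t=np.radians(d);c,sn=np.cos(t),np.sin(t)
    for y in(-80.6,-360.6):
        p=[733.8-240*c+8*sn,y,100+240*sn+8*c]; print(d,y,((proj(a,p)-[180,60])*2.5).round())
    p=[733.8-276*c+4*sn,-220.6,100+276*sn+4*c]; print('knob',((proj(a,p)-[180,60])*2.5).round(),np.round(p))
E
```

```text
[ 558.26961881 -219.21890975  302.11859798] [-1.1926287   5.47588335 -1.675032  ] 19.999846816062927 22.942911821268712
44 -80.6 [249. 162.]
44 -360.6 [285.  61.]
knob [294.  90.] [ 538. -221.  295.]
50 -80.6 [231. 146.]
50 -360.6 [270.  47.]
knob [275.  73.] [ 559. -221.  314.]
56 -80.6 [211. 132.]
56 -360.6 [253.  35.]
knob [254.  57.] [ 583. -221.  331.]
```

View pics/c7.png

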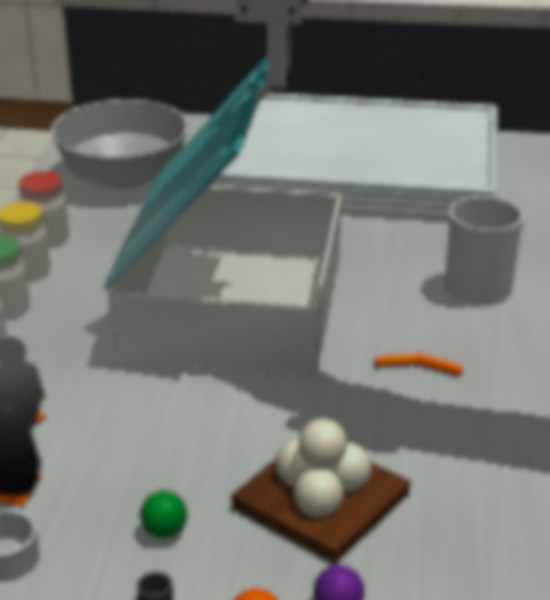

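The lid's near corner at about (237,150) matches the 50° prediction of (231,146). The knob is held and the pyramid at (322,460) in this crop is intact.

```bash
python3 -c "
from rig import robot
print(robot.close_job())"
```

```text
the job is handed in; nothing more can be done
None
```

I set the white ball in the hollow of the three and handed the job in with the gripper holding the lid at about 50°; the last picture shows the pyramid intact, but no verdict came back.

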